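Lay out split bearings by size

TASK

Line up the three steel lower bearing halves by size on the wooden rail, one centred and square on each black pad with split face up and bore running along the rail: the smallest next to the thin gauge pin, the medium in the middle, the largest next to the thick pin. Put the loose bearing cap back on the one half it belongs to, down over its dowels until the split faces meet.

Things in the scene. Friction and masses are not known exactly. Their poses are not given: they have to be found in the camera images.
- small_centre (a point): centre (half-way up) of the small lower bearing half (shortest and lowest): loose steel block 46 x 36 x 24 mm (x, y, z; z up). Bronze-lined half-round bore, 16 mm, open upwards, along y. Flat split face on top, 12 mm above this point, with two pointed dowel pins 6 mm thick, 6.5 mm high at x = +-15.5 mm. Flat end faces at x = +-23 mm, good to grip. Same after a half turn about z
- medium_centre (a point): centre (half-way up) of the medium lower bearing half (middle one): loose steel block 57 x 36 x 30 mm (x, y, z; z up). Bronze-lined half-round bore, 26 mm, open upwards, along y. Flat split face on top, 15 mm above this point, with two pointed dowel pins 6 mm thick, 6.5 mm high at x = +-20.75 mm. Flat end faces at x = +-28.5 mm, good to grip. Same after a half turn about z
- large_centre (a point): centre (half-way up) of the large lower bearing half (longest and tallest): loose steel block 68 x 36 x 36 mm (x, y, z; z up). Bronze-lined half-round bore, 34 mm, open upwards, along y. Flat split face on top, 18 mm above this point, with two pointed dowel pins 6 mm thick, 6.5 mm high at x = +-25.5 mm. Flat end faces at x = +-34 mm, good to grip. Same after a half turn about z
- cap_centre (a point): centre (half-way up) of the loose cap: steel arch 57 x 36 x 30 mm (x, y, z; z up), bore along y open downwards, dark screw heads on top. Stands on its split face, 15 mm below this point, which has two dowel holes 10 mm wide, 9 mm deep at x = +-20.75 mm: fits the medium half alone, ends flush. Flat end faces at x = +-28.5 mm, 26 mm high, good to grip. Same after a half turn about z
- pad1_top (a point): centre of the top of the first end (right, lowest y) black pad, 74 x 44 x 3 mm (x, y, z), one of three equal pads 80 mm apart along the wooden rail (a fixed board 80 x 340 x 12 mm on the bench); this point is 15 mm above the bench. y runs along the rail, the same for all three; z is up
- pad2_top (a point): centre of the top of the middle black pad, 74 x 44 x 3 mm (x, y, z), one of three equal pads 80 mm apart along the wooden rail (a fixed board 80 x 340 x 12 mm on the bench); this point is 15 mm above the bench. y runs along the rail, the same for all three; z is up
- pad3_top (a point): centre of the top of the other end (left, highest y) black pad, 74 x 44 x 3 mm (x, y, z), one of three equal pads 80 mm apart along the wooden rail (a fixed board 80 x 340 x 12 mm on the bench); this point is 15 mm above the bench. y runs along the rail, the same for all three; z is up
- pin_thin_top (a point): centre of the top of the thin round steel gauge pin, 12 mm thick, fixed upright at one end of the rail, 68 mm beyond the end pad, rising 35 mm above the rail's top
- pin_thick_top (a point): centre of the top of the thick round steel gauge pin, 28 mm thick, fixed upright at one end of the rail, 68 mm beyond the end pad, rising 35 mm above the rail's top
There are look-alikes about, which are no part of the job. What is shaped like the part that bears cap_centre but green or turquoise is not meant.

How it is judged (in metres and radians):
At the end, for the whole second after the job is handed in: Halves upright at rest on their pads (small at the thin pin, medium in the middle, large at the thick pin), centred within 12 mm, bores within 0.22 rad of the rail. Cap home on the medium half: within 5 mm in plan, 0.12 rad, 3 mm in height. All released (((horizontal distance between pin_thin_top and pad1_top below 0.1 m and horizontal distance between small_centre and pad1_top below 0.012 m and angle between the y axis of small_centre and the y axis of pad1_top, either way round below 0.22 rad and height (world z) of small_centre between 0.023 and 0.031 m and angle between each of small_centre, large_centre's own z axis and vertical below 0.1 rad and horizontal distance between large_centre and pad3_top below 0.012 m and angle between the y axis of large_centre and the y axis of pad3_top, either way round below 0.22 rad and height (world z) of large_centre between 0.029 and 0.037 m) or (horizontal distance between pin_thin_top and pad3_top below 0.1 m and horizontal distance between small_centre and pad3_top below 0.012 m and angle between the y axis of small_centre and the y axis of pad3_top, either way round below 0.22 rad and height (world z) of small_centre between 0.023 and 0.031 m and angle between each of small_centre, large_centre's own z axis and vertical below 0.1 rad and horizontal distance between large_centre and pad1_top below 0.012 m and angle between the y axis of large_centre and the y axis of pad1_top, either way round below 0.22 rad and height (world z) of large_centre between 0.029 and 0.037 m)) and horizontal distance between medium_centre and pad2_top below 0.012 m and angle between the y axis of medium_centre and the y axis of pad2_top, either way round below 0.22 rad and height (world z) of medium_centre between 0.026 and 0.034 m and angle between medium_centre's own z axis and vertical below 0.1 rad and horizontal distance between cap_centre and medium_centre below 0.005 m and angle between the x axis of cap_centre and the x axis of medium_centre, either way round below 0.12 rad and height (world z) of cap_centre between 0.056 and 0.063 m and angle between cap_centre's own z axis and vertical below 0.08 rad and linear speed of each of half_small, half_medium, half_large, cap below 0.02 m/s and angular speed of each of half_small, half_medium, half_large, cap below 0.2 rad/s); the robot touches nothing.
It also fails if it takes over 115 s, if anything falls off the work surface, if the arm or the gripper's body presses on something with over 40 N, if the wrist force passes 120 N, or if a joint passes its speed limit or range.

ROBOT

A 6-joint arm with a two-finger parallel gripper is mounted at the origin on a cart in front of the work surface, level with it; the furniture and walls round the work are solid. World frame = base frame: x ahead of the robot, y to its left, z up, the work surface at z = 0. Lengths are in mm, angles in rad, forces in N, time in s.
With the tool pointing down it reaches from about 350 to 975 mm from the base axis. Payload 7.1 kg.
Tool frame: the origin (TCP) lies at the very end of the fingers, on their centre line; the grasp point (between the pads) lies 19 mm behind it; z points along the fingers, y is the line along which they close (so a half turn about z gives the same grasp; the last joint's range is limited). The gripper opens to 88 mm and grips with 3 to 60 N. Pads are 20 mm wide; open, the fingers measure 115 mm over their backs; the gripper's body (75 mm by 178 mm) begins 61 mm behind the grasp point.
Start: joints at [-1.166, 0.423, 1.63, -0, 1.089, -0.019], TCP at [257.032, -569.684, 222.675] pointing down, gripper open.
Joint ranges: [-3, 3], [-0.9, 2.11], [0.09, 2.58], [-1.31, 4.45], [0.11, 2.69], [-2.54, 2.54]. Speed limits (rad/s): [2.39, 2.39, 3.01, 3.14, 3.14, 3.14].

INTERFACE

Orientations are given as a rotation vector (axis times angle).
In Python, from workcell import get_obs, get_image, job, models gives the robot as it stands.
- The arm moves only by the tool jog_arm, never from a script. Its argument "increments" is one flat list of numbers, 7 for each row, row after row: the turn, a rotation vector about the tool's x, y, z in degrees, then the shift along the tool's x, y, z in mm, then the opening in per cent of the stroke, from 0 (shut) to 100 (fully open). A call has 1 to 12 rows; each row shifts and turns the commanded pose from where the row before left it, along the tool's axes as they then stand; what a row does not reach is not made up. A row lasts 1/8 s, in which the tool goes at most 62.5 mm and 10.7 degrees, less where a joint would pass 70% of its speed; a pose out of reach is approached as far as the arm can. A call is refused whole if a number of a shift passes 62.5 or a number of a turn 10.7, either way. A call with a gripper value outside its range is refused whole. The fingers move at their own pace and stop on an object; the grip force is fixed at half the most. Time passes only in rows, so rows that do not move let the fingers close. It gives the time, the measured TCP pose, the force, the opening and the grip force at its end, in the units of the state.
- get_obs(): the state, without advancing time (a new reading comes with each control period).
- get_image(name): name is "scene" or "side" or "wrist"; returns a dict with "pixels" (384x512x3 uint8, blue, green, red), "depth" (384x512 float32, mm along the optical axis (not along the pixel's ray), 0 where there is no reading), "fx", "fy", "cx", "cy" (pixels), "cam_to_world" (4x4, takes a point from camera to world coordinates); the wrist camera has in their place "tool_from_camera" (4x4, takes a point from camera to tool coordinates, whose origin is the TCP and whose axes are the flange's). Camera axes: x right, y up, looking along -z (the intrinsics and any distortion apply to the point x, -y, -z); pixel columns grow to the right and rows downward; lengths in mm; the calibration is good to about 2 mm. A picture is of the moment at which its call begins: read the wrist's pose just before it.
- job.close_job(): hands the job in; it is judged then, once.
Trained networks look in the newest picture that a camera, given by its name, has taken for a name from the list of things; names that differ only in an ending like _2 or _b are one class to them, and where a whole thing is asked for, a point or a joint stands for the part that bears it (a point fixed in the world has none). Each returns a list of dicts, best first, with "p" (0 to 1); they miss things now and then, are a little off and sometimes report something else, mostly with a low value. They report only what shows in the picture. A call takes as long as a camera call. They do not tell look-alikes from the thing itself.
- models.look_for(target, camera): "centre" ([x, y, z] in mm, in world coordinates, good to about 4 mm: the middle of the surface that is visible of it).
- models.regions_of(target, camera): "region" (384x512 bool, what is visible of it).
The state is a dict: "t": time; "qpos": joint angles; "qvel": joint speeds; "joint_torque": joint torques, N m; "ee_pos": TCP position; "orientation": TCP orientation; "ft_force": force on the tool from outside, world axes, zero at the start; "moment": the same for the moment, N m; "width": finger opening in mm; "grasp_force": force on a finger pad.
Only numpy, scipy, OpenCV 4.12 (cv2) and the standard library are available. Lean on these libraries where they do the work, as an engineer would, in place of code of your own. Each camera call takes 0.05 s, during which the arm holds its last target. There are 200 camera calls.

## Working session

There is one attempt and no reset: what is moved stays moved. The work goes in short steps, Python scripts to look and compute and a tool call to move; the robot and the scene stay as the last step left them, time stands still between calls to the robot, and variables do not carry over. Pictures are saved under pics/ and viewed, at most 14 in all, crops included, and the job is handed in when it is done.

Besides the shell and the picture viewer there is one more tool, called after "Call:" as a command line: name --argument value ..., lists and objects as JSON in quotes. jog_arm: Moves the arm, as the interface text tells. Its arguments: {"type":"object","properties":{"increments":{"type":"array"}},"required":["increments"]}

```bash
mkdir -p pics; cat > h.py <<'E'
import numpy as np, cv2, pickle
from workcell import get_obs, get_image, job, models
from scipy.spatial.transform import Rotation as R
def grab(name):
    o=get_obs(); im=get_image(name)
    if name=='wrist':
        T=np.eye(4);T[:3,:3]=R.from_rotvec(o['orientation']).as_matrix();T[:3,3]=o['ee_pos']
        im['cam_to_world']=T@im['tool_from_camera']
    return im
def cloud(im):
    d=im['depth'];v,u=np.mgrid[:d.shape[0],:d.shape[1]]
    p=np.stack([(u-im['cx'])/im['fx']*d,-(v-im['cy'])/im['fy']*d,-d],-1)
    M=im['cam_to_world'];w=p@M[:3,:3].T+M[:3,3];w[d==0]=np.nan;return w
def proj(im,P):
    M=np.linalg.inv(im['cam_to_world']);p=np.asarray(P)@M[:3,:3].T+M[:3,3]
    return np.stack([im['cx']+im['fx']*p[...,0]/-p[...,2],im['cy']-im['fy']*p[...,1]/-p[...,2]],-1)
E
python3 - <<'E'
from h import *
o=get_obs();print(o)
for c in ['scene','side']:
    im=grab(c);cv2.imwrite(f'pics/{c}0.png',cv2.resize(im['pixels'],(800,600)))
    print(c,[k for k in im if k not in('pixels','depth')],im['cam_to_world'][:3,3].round())
    for t in ['small_centre','medium_centre','large_centre','cap_centre','pad1_top','pad2_top','pad3_top','pin_thin_top','pin_thick_top']:
        print(t,[(np.round(r['centre']),round(r['p'],2),proj(im,r['centre']).round()) for r in models.look_for(t,c)])
E
```

```text
{'t': 0.0, 'qpos': array([-1.16598331e+00,  4.23814908e-01,  1.63063688e+00,  1.41032463e-05,
        1.08861982e+00, -1.90171631e-02]), 'qvel': array([-0.00089719,  0.00067354, -0.00113821, -0.00130966, -0.0011149 ,
       -0.00059696]), 'joint_torque': array([ 1.73827575e-03, -5.44615352e+01, -2.73665822e+01,  6.45168917e-02,
        2.27987365e-02, -1.31114193e-04]), 'ee_pos': array([ 256.84213863, -569.20412176,  221.9387654 ]), 'orientation': array([-3.06989566e+00, -6.60463273e-01,  4.25900552e-04]), 'ft_force': array([-0.03938065, -0.77096652,  0.64932622]), 'moment': array([-0.01630767,  0.0421822 , -0.02583002]), 'grasp_force': 0.0, 'width': 88.08704529517073}
scene ['fx', 'fy', 'cx', 'cy', 'cam_to_world'] [-53. 555. 793.]
small_centre [(array([ 582., -216.,   24.]), 0.8, array([301., 152.]))]
medium_centre [(array([556., -71.,  25.]), 0.68, array([271., 178.]))]
large_centre [(array([555., 237.,  21.]), 0.71, array([177., 237.]))]
cap_centre [(array([386., 377.,  22.]), 0.88, array([168., 320.])), (array([574.,  93.,  23.]), 0.59, array([219., 203.]))]
pad1_top [(array([454
[... 423 characters left out ...]
y([558., -56.,  28.]), 0.64, array([262., 180.]))]
large_centre []
cap_centre [(array([379., 376.,  22.]), 0.93, array([221., 276.])), (array([572., 101.,  25.]), 0.71, array([228., 201.])), (array([ 364., -194.,   26.]), 0.46, array([339., 179.])), (array([558., -57.,  28.]), 0.16, array([263., 180.]))]
pad1_top [(array([446., -32.,  13.]), 0.64, array([290., 197.]))]
pad2_top [(array([446.,  48.,  18.]), 0.61, array([275., 207.]))]
pad3_top [(array([437., 124.,  15.]), 0.66, array([262., 221.]))]
pin_thin_top [(array([571., 100.,  25.]), 0.66, array([229., 201.])), (array([432., 191.,  32.]), 0.64, array([250., 227.]))]
pin_thick_top [(array([451., -98.,  34.]), 0.49, array([299., 181.]))]
```

View pics/scene0.png

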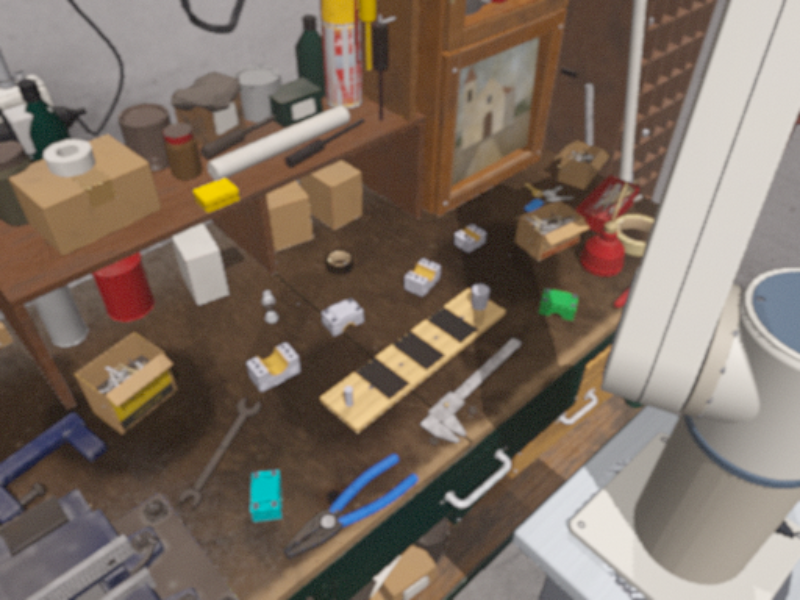

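View pics/side0.png

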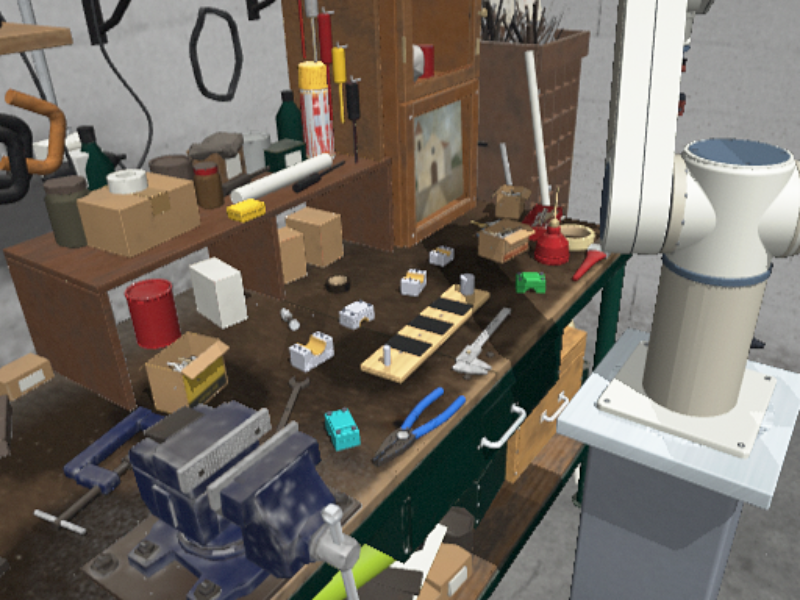

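The views show three steel halves with bronze bores: large (scene px 275,367 of the 800 view), medium (423,277), small (470,237). There are three arches: grey at (343,315), turquoise at (265,497) and green at (560,304). The grey one is the cap, because the coloured ones are excluded. The thin pin is at the left, high-y end (348,397) and the thick pin at the low-y end (481,295). So small goes on pad3, medium on pad2 and large on pad1. Next: confirm the cap in a crop and measure yaws.

```bash
python3 - <<'E'
from h import *
ims={c:grab(c) for c in ['scene','side']}
a=ims['scene']['pixels'][150:340,150:330];cv2.imwrite('pics/crop1.png',cv2.resize(a,(568,600),interpolation=cv2.INTER_CUBIC))
C=[cloud(i).reshape(-1,3) for i in ims.values()]
P=np.vstack(C);P=P[~np.isnan(P[:,0])]
for n,c,h in [('small',(582,-216),24),('medium',(556,-68),30),('large',(555,237),36),('cap',(573,97),30)]:
    q=P[(np.hypot(P[:,0]-c[0],P[:,1]-c[1])<55)&(P[:,2]>7)&(P[:,2]<h+12)]
    print(n,len(q),cv2.minAreaRect(q[:,:2].astype(np.float32)),np.percentile(q[:,2],[50,98]).round())
q=P[(P[:,0]>380)&(P[:,0]<520)&(abs(P[:,1]-45)<185)&(P[:,2]>9)&(P[:,2]<18)]
print('rail',cv2.minAreaRect(q[:,:2].astype(np.float32)))
# height map 40mm cells
print('cols y',list(range(-320,400,40)))
for x in range(320,800,40):
    print(x,[int(np.percentile(s[:,2],97)) if len(s:=P[(P[:,0]//40==x//40)&(P[:,1]//40==y//40)&(P[:,2]<600)])>5 else -1 for y in range(-320,400,40)])
E
```

```text
small 336 ((588.7371826171875, -225.0521697998047), (54.440185546875, 43.905975341796875), 82.35099029541016) [22. 28.]
medium 510 ((566.1653442382812, -78.37698364257812), (40.509220123291016, 65.74779510498047), 16.636322021484375) [26. 34.]
large 980 ((561.9697875976562, 244.19219970703125), (54.71426010131836, 87.68672943115234), 1.7410646677017212) [26. 39.]
cap 598 ((584.5304565429688, 86.68861389160156), (61.08528137207031, 42.56931686401367), 85.0196304321289) [26. 33.]
rail ((447.4289855957031, 43.8018798828125), (83.19625091552734, 346.1185302734375), 3.129061460494995)
cols y [-320, -280, -240, -200, -160, -120, -80, -40, 0, 40, 80, 120, 160, 200, 240, 280, 320, 360]
320 [2, 3, 30, 27, 2, 5, 9, 10, 10, 11, 12, 9, 2, 14, 14, 14, 13, 12]
360 [2, 1, 31, 30, 2, 4, 8, 3, 2, 2, 2, 2, 6, 3, 2, 2, 31, 31]
400 [3, 2, 3, 3, 12, 14, 17, 17, 16, 17, 17, 17, 45, 13, 2, 2, 30, 31]
440 [57, 26, 2, 3, 11, 48, 16, 17, 17, 17, 17, 17, 45, 14, 2, 2, 2, 2]
480 [57, 3, 3, 3, 4, 14, 15, 17, 15, 15, 13, 3, 2, 2, 2, 2, 7, 7]
520 [58, 3, 3, 3, 3, 30, 31, 3, 3, 2, 3, 3, 3, 37, 36, 8, 6, 3]
560 [3, 25, 26, 21, 3, 33, 31, 2, 3, 31, 32, 3, 2, 39, 39, 3, 2, 2]
600 [3, 25, 25, 3, 3, 3, 3, 3, 2, 23, 28, 3, 2, 2, 2, 2, 3, 84]
640 [3, 3, 4, 3, 3, 3, 3, 15, 15, 2, 3, 3, 18, 3, 3, 2, 2, 85]
680 [363, 499, 497, 511, 220, 220, 220, 220, 220, 231, 220, 220, 242, 241, 220, 220, 220, 220]
720 [269, 490, 498, 511, 384, 233, 234, 236, 240, 240, 220, 221, 242, 241, 265, 294, 297, 297]
760 [-1, -1, 163, 518, 461, 244, 249, 250, 250, 250, 249, 250, 274, 221, 298, 299, 321, 318]
```

View pics/crop1.png

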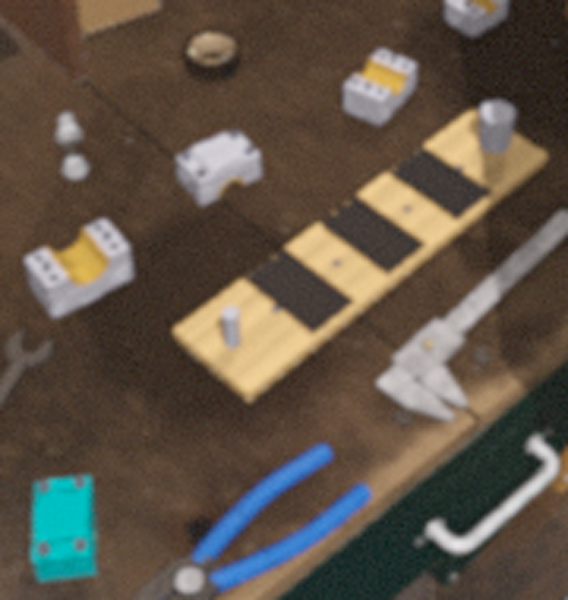

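The crop confirms it: the grey arch with dark screw heads at crop (220,165) is the cap. The shelf edge is at x≈680, z≈220. Moving to look from the wrist.

```bash
cat >> h.py <<'E'
def pose():
    o=get_obs();M=R.from_rotvec(o['orientation']).as_matrix();return o,M
def go(x,y,z,yaw=None):
    """print shift in tool axes (now) and turn about tool x,y,z (after the shift), deg"""
    o,M=pose();d=M.T@(np.array([x,y,z])-o['ee_pos'])
    yn=np.degrees(np.arctan2(M[1,1],M[0,1]))
    print('t %.2f pos'%o['t'],o['ee_pos'].round(1),'yaw %.1f'%yn,'q6 %.2f'%o['qpos'][5],'w %.1f g %.1f'%(o['width'],o['grasp_force']),'F',o['ft_force'].round(1))
    yt=yn if yaw is None else yn+((yaw-yn+90)%180-90)
    T=np.column_stack([[-np.sin(np.radians(yt)),np.cos(np.radians(yt)),0],[np.cos(np.radians(yt)),np.sin(np.radians(yt)),0],[0,0,-1]])
    T[:,0]=np.cross(T[:,1],T[:,2])
    print('shift',d.round(1),'turn',np.degrees(R.from_matrix(M.T@T).as_rotvec()).round(2))
    print('if turned first: shift',(T.T@(np.array([x,y,z])-o['ee_pos'])).round(1))
E
python3 - <<'E'
from h import *
print(grab('wrist')['tool_from_camera'].round(3))
go(530,-215,260,-5)
E
```

```text
[[ 1.0000e-03  9.6200e-01  2.7400e-01  7.5400e+01]
 [ 1.0000e+00 -1.0000e-03  0.0000e+00 -8.0000e-01]
 [ 1.0000e-03  2.7400e-01 -9.6200e-01 -1.6168e+02]
 [ 0.0000e+00  0.0000e+00  0.0000e+00  1.0000e+00]]
t 1.15 pos [ 257.  -569.7  222.7] yaw -65.7 q6 -0.02 w 87.8 g 0.0 F [-0.5  0.7 -0.4]
shift [ 394.7 -211.1  -37.3] turn [ -0.     0.   -60.72]
if turned first: shift [377.1 241.  -37.3]
```

Call:
jog_arm --increments '[0, 0, -10, 0, 0, -15, 100, 0, 0, -10, 0, 0, -15, 100, 0, 0, -10, 0, 0, -15, 100, 0, 0, -10, 0, 0, -15, 100, 0, 0, -10, 0, 0, 0, 100, 0, 0, -10.7, 0, 0, 0, 100, 0, 0, 0, 38, 27, 0, 100, 0, 0, 0, 38, 27, 0, 100, 0, 0, 0, 38, 27, 0, 100, 0, 0, 0, 38, 27, 0, 100, 0, 0, 0, 38, 27, 0, 100, 0, 0, 0, 38, 27, 0, 100]'

```text
t: 2.65
ee_pos: [439.2, -355.5, 282.8]
orientation: [2.316, 2.122, 0.0]
ft_force: [0.6, -0.3, 0.3]
width: 87.8
grasp_force: 0.0
```

Call:
jog_arm --increments '[0, 0, 0, 38, 27, 0, 100, 0, 0, 0, 38, 27, 0, 100, 0, 0, 0, 38, 27, 0, 100, 0, 0, 0, 38, 27, 40, 100, 0, 0, 0, 0, 0, 50, 100, 0, 0, 0, 0, 0, 43, 100, 0, 0, 0, 0, 0, 0, 100, 0, 0, 0, 0, 0, 0, 100]'

```text
t: 3.65
ee_pos: [560.1, -215.2, 151.2]
orientation: [2.316, 2.121, 0.001]
ft_force: [-0.3, 0.2, -0.2]
width: 88.0
grasp_force: 0.0
```

```bash
cat >> h.py <<'E'
from scipy.optimize import minimize
SZ=dict(small=(46,36,24),medium=(57,36,30),large=(68,36,36),cap=(57,36,30))
def meas(n,guess,zlo=None,r=60,save=None,zoff=0):
    """rect of split-face/top points in wrist picture; returns centre, long-axis yaw"""
    im=grab('wrist');w=cloud(im);h=SZ[n][2]+zoff
    m=(np.hypot(w[...,0]-guess[0],w[...,1]-guess[1])<r)&(w[...,2]>h-6)&(w[...,2]<h+5)
    k=cv2.morphologyEx(m.astype(np.uint8),cv2.MORPH_OPEN,np.ones((3,3)))
    nc,lab,st,ce=cv2.connectedComponentsWithStats(cv2.dilate(k,np.ones((3,3))))
    q=w[k>0]
    (c,s,a)=cv2.minAreaRect(q[:,:2].astype(np.float32))
    if s[0]<s[1]: a+=90;s=s[::-1]
    print(n,'top rect c',np.round(c,1),'size',np.round(s,1),'yaw %.1f'%((a+90)%180-90),'z',np.percentile(q[:,2],[5,50,95]).round(1),len(q))
    if save:
        v=im['pixels'].copy()
        b=cv2.boxPoints((c,s,a));pp=proj(im,np.column_stack([b,np.full(4,np.median(q[:,2]))]))
        cv2.polylines(v,[pp.round().astype(int)],True,(0,0,255),1);cv2.imwrite(save,v)
    return im,w
E
python3 - <<'E'
from h import *
meas('small',(585,-218),save='pics/w_small.png')
print([(r['centre'].round(1) if hasattr(r['centre'],'round') else r['centre'],r['p']) for r in models.look_for('small_centre','wrist')])
go(585,-218,60,0)
E
```

```text
small top rect c [ 589.  -223.1] size [46.  36.7] yaw 89.8 z [19.3 23.4 24.9] 1324
[([589.3, -219.4, 26.4], 0.6)]
t 3.75 pos [ 560.6 -215.5  151.9] yaw -5.0 q6 -0.30 w 87.8 g 0.0 F [-0.1 -0.1  0.2]
shift [-0.2 24.2 92. ] turn [ 0.2   0.07 -5.04]
if turned first: shift [-2.5 24.4 91.9]
```

View pics/w_small.png

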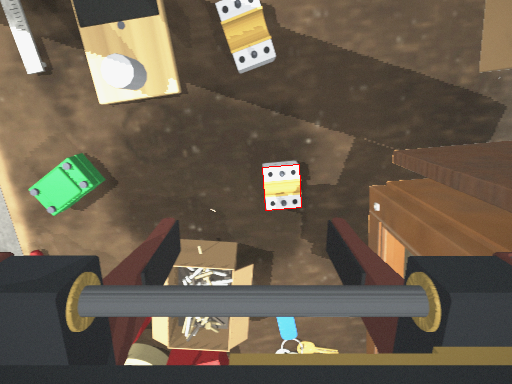

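Small half: rect 46.0×36.7 matches, at (589,-223), long axis along world y. Grasping with the camera side away from the shelf.

Call:
jog_arm --increments '[0, 0, -10.5, 0, 0, 0, 100, 0, 0, -10.5, 0, 0, 0, 100, 0, 0, -10.5, 0, 0, 0, 100, 0, 0, -10.5, 0, 0, 0, 100, 0, 0, -10.5, 0, 0, 0, 100, 0, 0, -10.5, 0, 0, 0, 100, 0, 0, -10.5, 0, 0, 0, 100, 0, 0, -10.5, 0, 0, 0, 100, 0, 0, -10.7, 0, 0, 0, 100, 0, 0, 0, -28.5, -7.6, 0, 100, 0, 0, 0, 0, 0, 45, 100, 0, 0, 0, 0, 0, 45, 100]'

```text
t: 5.25
ee_pos: [589.9, -223.6, 61.4]
orientation: [0.009, 3.136, -0.003]
ft_force: [-0.4, -0.7, 0.1]
width: 88.3
grasp_force: 0.0
```

```bash
python3 -c "
from h import *
go(589,-223,4,89.8)"
```

```text
t 5.25 pos [ 589.9 -223.6   61.4] yaw 89.7 q6 -1.95 w 88.3 g 0.0 F [-0.4 -0.7  0.1]
shift [ 1.2  0.7 57.4] turn [-0.12  0.3  -0.13]
if turned first: shift [ 0.9  0.5 57.4]
```

Call:
jog_arm --increments '[0, 0, 0, 1, 0, 25, 100, 0, 0, 0, 0, 0, 20, 100, 0, 0, 0, 0, 0, 12, 100, 0, 0, 0, 0, 0, 0, 100, 0, 0, 0, 0, 0, 0, 0, 0, 0, 0, 0, 0, 0, 0, 0, 0, 0, 0, 0, 0, 0, 0, 0, 0, 0, 0, 0, 0, 0, 0, 0, 0, 0, 0, 0, 0, 0, 0, 0, 0, 0, 0, 0, 0, 0, 0, 0, 0, 0]'

```text
t: 6.62
ee_pos: [586.8, -222.7, 2.9]
orientation: [0.009, 3.141, -0.0]
ft_force: [-1.4, -1.2, 3.1]
width: 45.8
grasp_force: 30.0
```

Call:
jog_arm --increments '[0, 0, 0, 0, 0, -10, 0, 0, 0, 0, 0, 0, -30, 0, 0, 0, 0, 0, 0, -40, 0, 0, 0, 0, 0, 0, -40, 0]'

```text
t: 7.12
ee_pos: [586.2, -222.1, 123.7]
orientation: [-0.009, -3.141, -0.001]
ft_force: [1.1, -0.3, -1.8]
width: 46.0
grasp_force: 30.0
```

Call:
jog_arm --increments '[0, 0, 0, 17.4, 33.4, -10, 0, 0, 0, 0, 17.4, 33.4, -10, 0, 0, 0, 0, 17.4, 33.4, -10, 0, 0, 0, 0, 17.4, 33.4, -10, 0, 0, 0, 0, 17.4, 33.4, -10, 0, 0, 0, 0, 17.4, 33.4, -5, 0, 0, 0, 0, 17.4, 33.4, 0, 0, 0, 0, 0, 17.4, 33.4, 0, 0]'

```text
t: 8.12
ee_pos: [448.0, 46.5, 178.0]
orientation: [0.009, 3.141, 0.0]
ft_force: [0.9, 0.1, -2.5]
width: 45.8
grasp_force: 30.0
```

Call:
jog_arm --increments '[0, 0, 10.7, 0, 0, 0, 0, 0, 0, 10.7, 0, 0, 0, 0, 0, 0, 10.7, 0, 0, 0, 0, 0, 0, 10.7, 0, 0, 0, 0, 0, 0, 10.7, 0, 0, 0, 0, 0, 0, 10.7, 0, 0, 0, 0, 0, 0, 10.7, 0, 0, 0, 0, 0, 0, 10.7, 0, 0, 0, 0, 0, 0, 0, 0, 0, 0, 0, 0, 0, 0, 0, 0, 0, 0, 0]'

```text
invalid input
```

```bash
python3 - <<'E'
from h import *
im=grab('wrist');w=cloud(im);g=im['pixels'].max(-1)
m=((g<70)&(abs(w[...,2]-15)<5)&(abs(w[...,0]-447)<60)&(abs(w[...,1]-45)<150)).astype(np.uint8)
m=cv2.morphologyEx(m,cv2.MORPH_OPEN,np.ones((5,5)))
n,l,s,c=cv2.connectedComponentsWithStats(m)
v=im['pixels'].copy()
for i in range(1,n):
    if s[i,4]>150:
        q=w[l==i];r=cv2.minAreaRect(q[:,:2].astype(np.float32));print(s[i,4],np.round(r[0],1),np.round(r[1],1),round(r[2],1),q[:,2].mean().round(1))
        v[l==i]=(0,0,255)
q=w[(abs(w[...,2]-13)<4)&(abs(w[...,0]-447)<70)&(abs(w[...,1]-45)<180)];print('rail',cv2.minAreaRect(q[:,:2].astype(np.float32)))
cv2.imwrite('pics/pads.png',v)
go(441,125,60,3)
E
```

```text
2116 [440.5 127.4] [70.9 39.7] 3.5 14.7
2130 [445.   47.1] [71.3 39.2] 3.1 14.7
2193 [450.3 -32.7] [72.2 40.6] 3.3 14.5
rail ((446.6175842285156, 45.3973388671875), (80.29167938232422, 339.4215393066406), 3.283393621444702)
t 8.18 pos [445.4  48.9 177.6] yaw 89.7 q6 -1.49 w 45.9 g 30.0 F [-2.7  0.6 -2.2]
shift [  4.5  75.9 117.7] turn [-5.000e-02 -1.900e-01  8.669e+01]
if turned first: shift [ 76.2  -0.5 117.6]
```

View pics/pads.png

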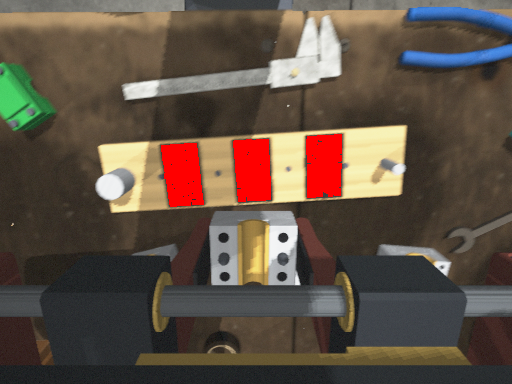

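Pads at (440.5,127.4), (445,47), (450,-33), rail angle 3.3°; the sizes fit. Re-sending the turn, then moving over pad3.

Call:
jog_arm --increments '[0, 0, 10.7, 0, 0, 0, 0, 0, 0, 10.7, 0, 0, 0, 0, 0, 0, 10.7, 0, 0, 0, 0, 0, 0, 10.7, 0, 0, 0, 0, 0, 0, 10.7, 0, 0, 0, 0, 0, 0, 10.7, 0, 0, 0, 0, 0, 0, 10.7, 0, 0, 0, 0, 0, 0, 10.7, 0, 0, 0, 0, 0, 0, 0.8, 39, 0, 30, 0, 0, 0, 0, 39, 0, 35, 0, 0, 0, 0, 0, 0, 35, 0, 0, 0, 0, 0, 0, 0, 0]'

```text
t: 9.68
ee_pos: [441.8, 123.2, 76.1]
orientation: [-2.154, -2.283, 0.007]
ft_force: [0.8, -0.4, -3.0]
width: 45.7
grasp_force: 30.0
```

```bash
python3 - <<'E'
from h import *
o,_=pose()
meas('small',o['ee_pos'],zoff=o['ee_pos'][2]-4,save='pics/held.png')
go(440.5,128,19,3.3)
E
```

```text
small top rect c [441.9 121.4] size [63.7 37.6] yaw 3.9 z [91.  96.5 98.1] 5642
t 9.72 pos [443.1 123.2  77.4] yaw 3.3 q6 0.19 w 46.0 g 30.0 F [ 0.3  0.2 -1.8]
shift [ 5.  -2.1 58.4] turn [-0.15  0.03 -0.  ]
if turned first: shift [ 5.  -2.3 58.4]
```

Call:
jog_arm --increments '[0, 0, 0, 5.4, -2, 20, 0, 0, 0, 0, 0, 0, 20, 0, 0, 0, 0, 0, 0, 12, 0, 0, 0, 0, 0, 0, 4, 0, 0, 0, 0, 0, 0, 2, 0, 0, 0, 0, 0, 0, 0, 0, 0, 0, 0, 0, 0, 0, 0]'

```text
t: 10.6
ee_pos: [441.9, 128.6, 20.1]
orientation: [2.157, 2.284, 0.001]
ft_force: [-0.2, 1.0, -2.7]
width: 46.1
grasp_force: 30.0
```

```bash
python3 - <<'E'
from h import *
go(440.5,128,18,3.3)
E
```

```text
t 10.60 pos [441.9 128.6  20.1] yaw 3.3 q6 0.20 w 46.1 g 30.0 F [-0.2  1.  -2.7]
shift [-0.6 -1.5  2.1] turn [ 0.04 -0.01 -0.02]
if turned first: shift [-0.6 -1.5  2.1]
```

Call:
jog_arm --increments '[0, 0, 0, 0, -1, 1.5, 0, 0, 0, 0, 0, 0, 0.7, 0, 0, 0, 0, 0, 0, 0, 0, 0, 0, 0, 0, 0, 0, 80, 0, 0, 0, 0, 0, 0, 80, 0, 0, 0, 0, 0, 0, 80, 0, 0, 0, 0, 0, 0, 80, 0, 0, 0, 0, 0, -30, 100, 0, 0, 0, 0, 0, -50, 100, 0, 0, 0, 0, 0, -50, 100]'

```text
t: 11.85
ee_pos: [440.2, 128.4, 148.6]
orientation: [-2.157, -2.284, 0.001]
ft_force: [0.6, 0.5, 0.6]
width: 88.0
grasp_force: 0.0
```

```bash
python3 - <<'E'
from h import *
meas('small',(440,127),zoff=15,r=32)
go(558,235,150,90)
E
```

```text
small top rect c [440.2 126.9] size [45.8 37.4] yaw 2.2 z [34.1 38.4 39.9] 1534
t 11.90 pos [443.6 129.3 154.2] yaw 3.3 q6 0.20 w 87.7 g 0.0 F [ 1.4 -0.   3.4]
shift [ 99.  120.2   5.3] turn [  0.42   0.26 -86.72]
if turned first: shift [-114.4  105.7    4.2]
```

Small sits at (440.2,126.9), within 1 mm of pad3. Next: the large half.

Call:
jog_arm --increments '[0, 0, 0, 25, 26, 0, 100, 0, 0, 0, 25, 26, 0, 100, 0, 0, 0, 25, 26, 0, 100, 0, 0, 0, 25, 26, 0, 100, 0, 0, 0, 0, 0, 0, 100, 0, 0, 0, 0, 0, 0, 100]'

```text
t: 12.65
ee_pos: [537.8, 233.8, 146.8]
orientation: [-2.156, -2.284, 0.003]
ft_force: [-0.6, -0.7, -0.3]
width: 88.2
grasp_force: 0.0
```

```bash
python3 - <<'E'
from h import *
meas('large',(560,240),save='pics/w_large.png')
go(560,240,60,90)
E
```

```text
large top rect c [564.9 237. ] size [68.3 37. ] yaw 84.9 z [32.9 35.5 37. ] 1538
t 12.70 pos [537.7 233.5 147. ] yaw 3.3 q6 0.33 w 87.7 g 0.0 F [-0.5  0.7 -0.3]
shift [ 5.2 22.8 86.9] turn [-1.000e-01 -4.000e-02 -8.673e+01]
if turned first: shift [-22.3   6.5  87. ]
```

View pics/w_large.png

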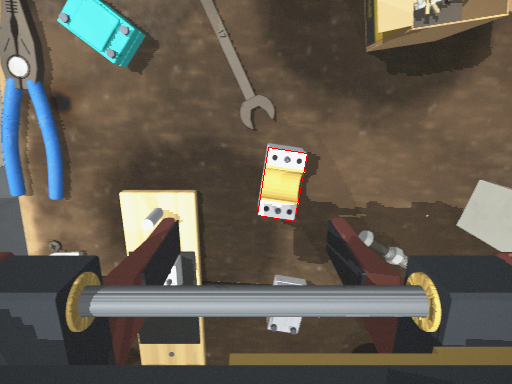

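Call:
jog_arm --increments '[0, 0, -10.2, 0, 0, 0, 95, 0, 0, -10.2, 0, 0, 0, 95, 0, 0, -10.2, 0, 0, 0, 95, 0, 0, -10.2, 0, 0, 0, 95, 0, 0, -10.2, 0, 0, 0, 95, 0, 0, -10.2, 0, 0, 0, 95, 0, 0, -10.2, 0, 0, 0, 95, 0, 0, -10.2, 0, 0, 0, 95, 0, 0, 0, -26.8, 6, 25, 95, 0, 0, 0, 0, 0, 30, 95, 0, 0, 0, 0, 0, 22, 95, 0, 0, 0, 0, 0, 0, 95]'

```text
t: 14.2
ee_pos: [564.1, 236.6, 68.9]
orientation: [-0.141, -3.135, 0.003]
ft_force: [0.5, -0.5, -0.3]
width: 83.7
grasp_force: 0.0
```

```bash
python3 - <<'E'
from h import *
go(564.9,237,10,84.9)
E
```

```text
t 14.20 pos [564.1 236.6  68.9] yaw 84.8 q6 -1.10 w 83.7 g 0.0 F [ 0.5 -0.5 -0.3]
shift [-1.   0.6 58.9] turn [-0.11 -0.22 -0.06]
if turned first: shift [-0.8  0.5 58.9]
```

Call:
jog_arm --increments '[0, 0, 0, -1, 0.5, 25, 95, 0, 0, 0, 0, 0, 22, 95, 0, 0, 0, 0, 0, 12, 95, 0, 0, 0, 0, 0, 0, 95, 0, 0, 0, 0, 0, 0, 0, 0, 0, 0, 0, 0, 0, 0, 0, 0, 0, 0, 0, 0, 0, 0, 0, 0, 0, 0, 0, 0, 0, 0, 0, 0, 0, 0, 0, 0, 0, 0, 0, 0, -15, 0, 0, 0, 0, 0, 0, -40, 0, 0, 0, 0, 0, 0, -50, 0]'

```text
t: 15.7
ee_pos: [565.9, 238.0, 116.8]
orientation: [-0.14, -3.136, 0.001]
ft_force: [1.4, 0.5, -3.8]
width: 67.9
grasp_force: 30.0
```

```bash
python3 - <<'E'
from h import *
o,_=pose()
meas('large',o['ee_pos'],zoff=o['ee_pos'][2]-10)
go(450.3,-32,150,3.3)
E
```

```text
large top rect c [563.7 239. ] size [85.6 37.9] yaw 84.6 z [138.9 140.4 144.9] 5422
t 15.75 pos [569.8 239.6 124.2] yaw 84.9 q6 -1.10 w 67.7 g 30.0 F [1.4 1.2 0.8]
shift [  94.6 -281.1  -27.4] turn [ 0.44  0.16 81.58]
if turned first: shift [-264.3 -134.9  -25.8]
```

Call:
jog_arm --increments '[0, 0, 0, 10.5, -31.2, 0, 0, 0, 0, 0, 10.5, -31.2, 0, 0, 0, 0, 0, 10.5, -31.2, 0, 0, 0, 0, 0, 10.5, -31.2, 0, 0, 0, 0, 0, 10.5, -31.2, 0, 0, 0, 0, 0, 10.5, -31.2, 0, 0, 0, 0, 0, 10.5, -31.2, 0, 0, 0, 0, 0, 10.5, -31.2, 0, 0, 0, 0, 0, 10.5, -31.2, 0, 0, 0, 0, 10.2, 0, 0, 0, 0, 0, 0, 10.2, 0, 0, 0, 0, 0, 0, 10.2, 0, 0, 0, 0]'

```text
t: 17.25
ee_pos: [447.9, -33.0, 116.9]
orientation: [0.973, 2.987, 0.001]
ft_force: [0.6, -1.4, -3.4]
width: 68.2
grasp_force: 30.0
```

Call:
jog_arm --increments '[0, 0, 10.2, 0, 0, 0, 0, 0, 0, 10.2, 0, 0, 0, 0, 0, 0, 10.2, 0, 0, 0, 0, 0, 0, 10.2, 0, 0, 0, 0, 0, 0, 10.2, 0, 0, 20, 0, 0, 0, 0, 0, 0, 20, 0, 0, 0, 0, 0, 0, 0, 0]'

```text
t: 18.12
ee_pos: [446.8, -32.7, 75.8]
orientation: [-2.155, -2.283, 0.002]
ft_force: [-0.2, 1.2, -2.5]
width: 67.7
grasp_force: 30.0
```

```bash
python3 - <<'E'
from h import *
o,_=pose()
meas('large',o['ee_pos'],zoff=o['ee_pos'][2]-10)
go(450.3,-32.7,26,3.3)
E
```

```text
large top rect c [446.5 -29.3] size [85.9 37.3] yaw 3.8 z [ 97.9  99.4 103.9] 5395
t 18.18 pos [447.5 -32.8  76.5] yaw 3.3 q6 -0.16 w 67.8 g 30.0 F [ 0.5 -0.6 -3.4]
shift [-0.1  2.9 50.5] turn [-0.06 -0.02 -0.01]
if turned first: shift [-0.1  2.8 50.5]
```

Call:
jog_arm --increments '[0, 0, 0, -3.4, 3, 20, 0, 0, 0, 0, 0, 0, 16, 0, 0, 0, 0, 0, 0, 8, 0, 0, 0, 0, 0, 0, 3, 0, 0, 0, 0, 0, 0, 1, 0, 0, 0, 0, 0, 0, 0, 0, 0, 0, 0, 0, 0, 0, 0]'

```text
t: 19.05
ee_pos: [451.3, -36.2, 28.8]
orientation: [2.157, 2.284, 0.001]
ft_force: [-0.2, 0.2, -4.3]
width: 67.7
grasp_force: 30.0
```

```bash
python3 - <<'E'
from h import *
go(450.3,-36,26,3.3)
E
```

```text
t 19.05 pos [451.3 -36.2  28.8] yaw 3.3 q6 -0.16 w 67.7 g 30.0 F [-0.2  0.2 -4.3]
shift [ 0.3 -1.   2.8] turn [ 0.03  0.01 -0.02]
if turned first: shift [ 0.3 -1.   2.8]
```

Call:
jog_arm --increments '[0, 0, 0, 0, 0, 1.5, 0, 0, 0, 0, 0, 0, 1.5, 0, 0, 0, 0, 0, 0, 0, 0, 0, 0, 0, 0, 0, 0, 0]'

```text
t: 19.55
ee_pos: [451.3, -36.2, 27.1]
orientation: [2.156, 2.284, 0.001]
ft_force: [-4.8, -0.1, 24.1]
width: 67.8
grasp_force: 30.0
```

Seated, with 24 N contact force. Releasing.

Call:
jog_arm --increments '[0, 0, 0, 0, 0, -1, 90, 0, 0, 0, 0, 0, 0, 92, 0, 0, 0, 0, 0, 0, 92, 0, 0, 0, 0, 0, 0, 92, 0, 0, 0, 0, 0, -30, 100, 0, 0, 0, 0, 0, -45, 100, 0, 0, 0, 0, 0, -45, 100, 0, 0, 0, 0, 0, 0, 100, 0, 0, 0, 0, 0, 0, 100]'

```text
t: 20.68
ee_pos: [450.6, -36.1, 146.0]
orientation: [-2.157, -2.284, 0.0]
ft_force: [-0.3, 0.4, -0.0]
width: 88.2
grasp_force: 0.0
```

```bash
python3 - <<'E'
from h import *
meas('large',(450,-33),zoff=15,r=45)
go(540,-70,150,3.3)
E
```

```text
large top rect c [450.8 -32.7] size [68.2 36.7] yaw 3.9 z [47.4 50.6 51.9] 1711
t 20.73 pos [450.2 -36.1 145.5] yaw 3.3 q6 -0.16 w 88.2 g 0.0 F [1.  0.1 0.2]
shift [-39.   87.7  -4.7] turn [-0.1  -0.02 -0.02]
if turned first: shift [-39.   87.7  -4.5]
```

Large is centred on pad1. Now the medium half.

Call:
jog_arm --increments '[0, 0, 0, -13, 29, 0, 100, 0, 0, 0, -13, 29, 0, 100, 0, 0, 0, -13, 29, 0, 100, 0, 0, 0, 0, 0, 0, 100, 0, 0, 0, 0, 0, 0, 100]'

```text
t: 21.35
ee_pos: [538.2, -69.7, 144.9]
orientation: [-2.155, -2.282, 0.003]
ft_force: [-0.8, 0.3, 0.2]
width: 88.2
grasp_force: 0.0
```

```bash
python3 - <<'E'
from h import *
meas('medium',(562,-73),save='pics/w_med.png')
go(562,-73,60,100)
E
```

```text
medium top rect c [565.9 -77.1] size [57.5 36.5] yaw -75.9 z [26.3 29.5 30.9] 1369
t 21.40 pos [538.2 -69.6 145.3] yaw 3.3 q6 -0.21 w 87.8 g 0.0 F [ 0.1 -0.1  0.3]
shift [-4.8 23.8 85.2] turn [-0.18  0.1  83.29]
if turned first: shift [22.8  7.4 85.3]
```

View pics/w_med.png

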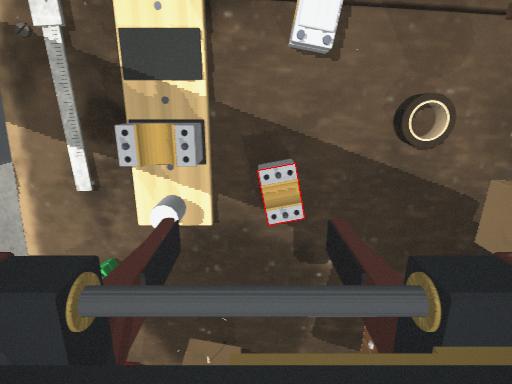

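Call:
jog_arm --increments '[0, 0, -10.1, 0, 0, 0, 100, 0, 0, -10.1, 0, 0, 0, 100, 0, 0, -10.1, 0, 0, 0, 100, 0, 0, -10.1, 0, 0, 0, 100, 0, 0, -10.1, 0, 0, 0, 100, 0, 0, -10.1, 0, 0, 0, 100, 0, 0, -10.1, 0, 0, 0, 100, 0, 0, -10.1, 0, 0, 0, 100, 0, 0, -10, 0, 0, 0, 100, 0, 0, -10, 0, 0, 0, 100, 0, 0, 0, -25, -14, 30, 100, 0, 0, 0, 0, 0, 40, 100]'

```text
t: 22.9
ee_pos: [569.6, -77.8, 76.9]
orientation: [-0.385, 3.114, -0.002]
ft_force: [-0.5, -0.6, 0.4]
width: 88.0
grasp_force: 0.0
```

Call:
jog_arm --increments '[0, 0, 0, 0, 0, 10, 100, 0, 0, 0, 0, 0, 0, 100]'

```text
t: 23.15
ee_pos: [566.7, -77.3, 66.3]
orientation: [0.385, -3.116, -0.001]
ft_force: [-0.0, -0.4, 0.3]
width: 87.8
grasp_force: 0.0
```

```bash
python3 - <<'E'
from h import *
go(565.9,-77.1,8,104.1)
E
```

```text
t 23.15 pos [566.7 -77.3  66.3] yaw 104.1 q6 -1.97 w 87.8 g 0.0 F [-0.  -0.4  0.3]
shift [ 0.6  0.3 58.3] turn [ 0.05 -0.1  -0.01]
if turned first: shift [ 0.7  0.4 58.3]
```

Call:
jog_arm --increments '[0, 0, 0, 0.7, 0.4, 25, 100, 0, 0, 0, 0, 0, 22, 100, 0, 0, 0, 0, 0, 11.5, 100, 0, 0, 0, 0, 0, 0, 100, 0, 0, 0, 0, 0, 0, 0, 0, 0, 0, 0, 0, 0, 0, 0, 0, 0, 0, 0, 0, 0, 0, 0, 0, 0, 0, 0, 0, 0, 0, 0, 0, 0, 0, 0, 0, 0, 0, 0, 0, -15, 0, 0, 0, 0, 0, 0, -40, 0, 0, 0, 0, 0, 0, -50, 0]'

```text
t: 24.65
ee_pos: [565.6, -77.2, 113.4]
orientation: [0.385, -3.115, -0.002]
ft_force: [0.7, -0.8, -4.1]
width: 56.8
grasp_force: 30.0
```

Call:
jog_arm --increments '[0, 0, 0, 0, 0, 0, 0]'

```text
t: 24.78
ee_pos: [569.5, -77.8, 116.9]
orientation: [-0.384, 3.111, -0.003]
ft_force: [-0.1, -0.5, -3.6]
width: 56.4
grasp_force: 30.0
```

```bash
python3 - <<'E'
from h import *
go(445,47,112,3.3)
E
```

```text
t 24.77 pos [569.5 -77.8 116.9] yaw 104.1 q6 -1.97 w 56.4 g 30.0 F [-0.1 -0.5 -3.6]
shift [ 90.5 151.3   3.9] turn [ -0.4    0.21 -79.22]
if turned first: shift [-131.7  117.1    4.9]
```

Call:
jog_arm --increments '[0, 0, 0, 14.5, 25, 0, 0, 0, 0, 0, 14.5, 25, 0, 0, 0, 0, 0, 14.5, 25, 0, 0, 0, 0, 0, 14.5, 25, 0, 0, 0, 0, 0, 14.5, 25, 0, 0, 0, 0, 0, 14.5, 25, 0, 0, 0, 0, 10.1, 0, 0, 0, 0, 0, 0, 10.1, 0, 0, 0, 0, 0, 0, 10.1, 0, 0, 0, 0, 0, 0, 10.1, 0, 0, 0, 0, 0, 0, 10.1, 0, 0, 0, 0, 0, 0, 10.1, 0, 0, 0, 0]'

```text
t: 26.28
ee_pos: [444.8, 46.8, 111.8]
orientation: [-1.248, -2.88, 0.002]
ft_force: [-0.0, 0.6, -2.3]
width: 56.7
grasp_force: 30.0
```

Call:
jog_arm --increments '[0, 0, 10.1, 0, 0, 0, 0, 0, 0, 10.1, 0, 0, 0, 0, 0, 0, 10, 0, 0, 0, 0, 0, 0, 10, 0, 0, 0, 0, 0, 0, 0, 0, 0, 20, 0, 0, 0, 0, 0, 0, 15, 0, 0, 0, 0, 0, 0, 0, 0, 0, 0, 0, 0, 0, 0, 0]'

```text
t: 27.28
ee_pos: [446.0, 46.9, 77.9]
orientation: [-2.157, -2.284, 0.001]
ft_force: [1.0, 0.5, -3.8]
width: 56.6
grasp_force: 30.0
```

```bash
python3 - <<'E'
from h import *
o,_=pose()
meas('medium',o['ee_pos'],zoff=o['ee_pos'][2]-9)
go(445,47.1,23,3.3)
E
```

```text
medium top rect c [445.7  49.2] size [74.4 37.7] yaw 3.0 z [ 94.4  99.  100.9] 5122
t 27.32 pos [446.3  46.9  78.2] yaw 3.3 q6 0.02 w 56.8 g 30.0 F [ 0.2  1.3 -3.6]
shift [ 0.2 -1.3 55.2] turn [ 0.01 -0.   -0.02]
if turned first: shift [ 0.2 -1.3 55.2]
```

Call:
jog_arm --increments '[0, 0, 0, -2.1, -1, 20, 0, 0, 0, 0, 0, 0, 20, 0, 0, 0, 0, 0, 0, 8, 0, 0, 0, 0, 0, 0, 3, 0, 0, 0, 0, 0, 0, 1, 0, 0, 0, 0, 0, 0, 0, 0, 0, 0, 0, 0, 0, 0.8, 0, 0, 0, 0, 0, 0, 0, 0]'

```text
t: 28.32
ee_pos: [445.4, 44.8, 25.3]
orientation: [2.157, 2.284, 0.0]
ft_force: [0.5, 0.5, -4.2]
width: 56.6
grasp_force: 30.0
```

Call:
jog_arm --increments '[0, 0, 0, 0, 0, 1, 0, 0, 0, 0, 0, 0, 1, 0, 0, 0, 0, 0, 0, 0, 0, 0, 0, 0, 0, 0, 0, 0]'

```text
t: 28.82
ee_pos: [445.3, 44.8, 23.4]
orientation: [2.157, 2.284, 0.0]
ft_force: [-1.6, 0.6, 2.6]
width: 56.5
grasp_force: 30.0
```

Contact. Release, rise and check, then head for the cap.

Call:
jog_arm --increments '[0, 0, 0, 0, 0, 0, 85, 0, 0, 0, 0, 0, 0, 85, 0, 0, 0, 0, 0, 0, 85, 0, 0, 0, 0, 0, 0, 85, 0, 0, 0, 0, 0, -30, 100, 0, 0, 0, 0, 0, -50, 100, 0, 0, 0, 0, 0, -50, 100, 0, 0, 0, 0, 0, 0, 100, 0, 0, 0, 0, 0, 0, 100]'

```text
t: 29.95
ee_pos: [444.8, 44.7, 152.8]
orientation: [-2.157, -2.284, 0.0]
ft_force: [-1.2, 0.6, -1.0]
width: 87.8
grasp_force: 0.0
```

```bash
python3 - <<'E'
from h import *
meas('medium',(445,47),zoff=15,r=40)
go(555,92,150,3.3)
E
```

```text
medium top rect c [444.8  47.1] size [57.  37.2] yaw 3.2 z [40.9 44.5 46. ] 1490
t 30.00 pos [444.3  44.7 152.2] yaw 3.3 q6 0.02 w 87.4 g 0.0 F [-0.3  0.5  0.2]
shift [ 40.9 113.2   2. ] turn [-0.11  0.   -0.02]
if turned first: shift [ 40.9 113.2   2.2]
```

Call:
jog_arm --increments '[0, 0, 0, 10, 28, 0, 100, 0, 0, 0, 10, 28, 0, 100, 0, 0, 0, 10, 28, 0, 100, 0, 0, 0, 10, 28, 0, 100, 0, 0, 0, 0, 0, 0, 100, 0, 0, 0, 0, 0, 0, 100]'

```text
t: 30.75
ee_pos: [552.9, 90.7, 151.5]
orientation: [-2.155, -2.282, 0.005]
ft_force: [0.2, -0.6, 0.5]
width: 87.8
grasp_force: 0.0
```

```bash
python3 - <<'E'
from h import *
meas('cap',(582,92),save='pics/w_cap.png')
go(580,90,60,88)
E
```

```text
cap top rect c [584.4  87.7] size [56.6 36.1] yaw 82.9 z [24.7 28.7 30.4] 1883
t 30.80 pos [553.   90.7 151.9] yaw 3.3 q6 0.08 w 88.0 g 0.0 F [0.5 0.3 0.2]
shift [-2.2 27.3 91.8] turn [ -0.16  -0.12 -84.72]
if turned first: shift [-27.    0.3  91.9]
```

View pics/w_cap.png

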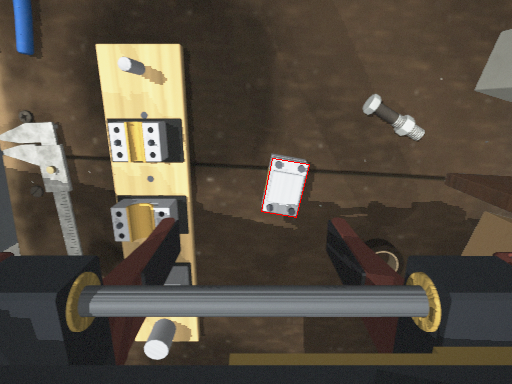

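Call:
jog_arm --increments '[0, 0, -10, 0, 0, 0, 100, 0, 0, -10, 0, 0, 0, 100, 0, 0, -10, 0, 0, 0, 100, 0, 0, -10, 0, 0, 0, 100, 0, 0, -10, 0, 0, 0, 100, 0, 0, -10, 0, 0, 0, 100, 0, 0, -10, 0, 0, 0, 100, 0, 0, -9.6, 0, 0, 0, 100, 0, 0, 0, -31.5, 1, 25, 100, 0, 0, 0, 0, 0, 35, 100, 0, 0, 0, 0, 0, 27, 100, 0, 0, 0, 0, 0, 0, 100]'

```text
t: 32.3
ee_pos: [583.5, 87.5, 64.2]
orientation: [-0.195, -3.13, 0.002]
ft_force: [0.2, 1.0, -0.0]
width: 88.0
grasp_force: 0.0
```

```bash
python3 - <<'E'
from h import *
go(584.4,87.7,4.5,82.9)
E
```

```text
t 32.30 pos [583.5  87.5  64.2] yaw 82.9 q6 -1.32 w 88.0 g 0.0 F [ 0.2  1.  -0. ]
shift [-1.2  0.4 59.7] turn [-0.08 -0.29 -0.04]
if turned first: shift [-0.9  0.3 59.7]
```

Call:
jog_arm --increments '[0, 0, 0, -0.9, 0.3, 25, 100, 0, 0, 0, 0, 0, 22, 100, 0, 0, 0, 0, 0, 11, 100, 0, 0, 0, 0, 0, 0, 100, 0, 0, 0, 0, 0, 0, 100]'

```text
t: 32.92
ee_pos: [587.8, 88.5, 9.2]
orientation: [0.195, 3.134, 0.0]
ft_force: [0.4, -0.2, -0.1]
width: 87.9
grasp_force: 0.0
```

Call:
jog_arm --increments '[0, 0, 0, 0, 0, 0, 0, 0, 0, 0, 0, 0, 0, 0, 0, 0, 0, 0, 0, 0, 0, 0, 0, 0, 0, 0, 0, 0, 0, 0, 0, 0, 0, 0, 0, 0, 0, 0, 0, 0, -15, 0, 0, 0, 0, 0, 0, -40, 0, 0, 0, 0, 0, 0, -45, 0, 0, 0, 0, 0, 0, 0, 0, 0, 0, 0, 0, 0, 0, 0]'

```text
t: 34.17
ee_pos: [586.4, 88.4, 107.8]
orientation: [-0.195, -3.135, 0.0]
ft_force: [-0.5, 0.5, -3.6]
width: 56.7
grasp_force: 30.0
```

```bash
python3 - <<'E'
from h import *
go(444.8,47.1,110,3.3)
E
```

```text
t 34.17 pos [586.4  88.4 107.8] yaw 82.9 q6 -1.32 w 56.7 g 30.0 F [-0.5  0.5 -3.6]
shift [135.4 -58.5  -2.1] turn [-3.000e-02 -3.000e-02  7.958e+01]
if turned first: shift [ -33.1 -143.8   -2.2]
```

Call:
jog_arm --increments '[0, 0, 0, 27, -11.7, 0, 0, 0, 0, 0, 27, -11.7, 0, 0, 0, 0, 0, 27, -11.7, 0, 0, 0, 0, 0, 27, -11.7, 0, 0, 0, 0, 0, 27, -11.7, 0, 0, 0, 0, 10, 0, 0, 0, 0, 0, 0, 10, 0, 0, 0, 0, 0, 0, 10, 0, 0, 0, 0, 0, 0, 10, 0, 0, 0, 0, 0, 0, 10, 0, 0, 0, 0, 0, 0, 10, 0, 0, 0, 0, 0, 0, 10, 0, 0, 0, 0]'

```text
t: 35.67
ee_pos: [444.5, 47.0, 106.7]
orientation: [-1.964, -2.449, 0.004]
ft_force: [0.3, -0.4, -2.0]
width: 56.7
grasp_force: 30.0
```

Call:
jog_arm --increments '[0, 0, 9.5, 0, 0, 0, 0, 0, 0, 0, 0, 0, 0, 0, 0, 0, 0, 0, 0, 0, 0, 0, 0, 0, 0, 0, 0, 0, 0, 0, 0, 0, 0, 0, 0]'

```text
t: 36.3
ee_pos: [445.8, 47.1, 108.1]
orientation: [-2.154, -2.287, 0.0]
ft_force: [-0.2, -0.1, -2.6]
width: 56.8
grasp_force: 30.0
```

```bash
python3 - <<'E'
from h import *
o,_=pose()
im,w=meas('cap',o['ee_pos'],zoff=o['ee_pos'][2]-9,save='pics/heldcap.png')
go(444.8,47.1,80,3.2)
# where medium ends visible
E
```

```text
cap top rect c [445.6  50.5] size [74.4 36. ] yaw 3.5 z [124.5 128.6 130.2] 6945
t 36.35 pos [445.9  47.1 108.2] yaw 3.4 q6 0.02 w 56.7 g 30.0 F [ 0.1 -0.1 -2.8]
shift [ 0.1 -1.1 28.2] turn [-0.    0.    0.22]
if turned first: shift [ 0.1 -1.1 28.2]
```

View pics/heldcap.png

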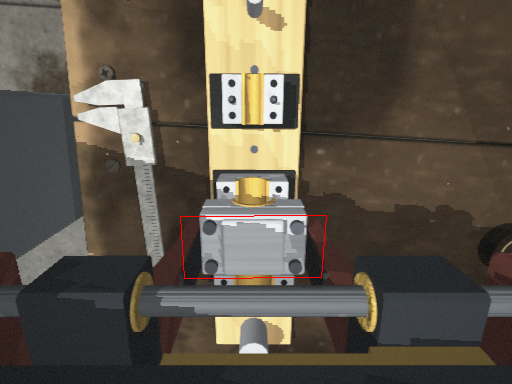

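Call:
jog_arm --increments '[0, 0, 0.2, -3.4, -1, 20, 0, 0, 0, 0, 0, 0, 18, 0, 0, 0, 0, 0, 0, 7, 0, 0, 0, 0, 0, 0, 0, 0, 0, 0, 0, 0, 0, 0, 0, 0, 0, 0, 0, 0, 0, 0]'

```text
t: 37.1
ee_pos: [445.5, 43.7, 63.7]
orientation: [2.158, 2.282, 0.001]
ft_force: [0.1, -0.6, -1.2]
width: 56.8
grasp_force: 30.0
```

```bash
python3 - <<'E'
from h import *
o,_=pose()
meas('cap',o['ee_pos'],zoff=o['ee_pos'][2]-9,r=42)
go(445.1,43.7,53,3.2)
E
```

```text
cap top rect c [445.2  47.3] size [74.4 35.8] yaw 3.2 z [80.1 84.2 85.8] 6930
t 37.15 pos [445.5  43.6  63.7] yaw 3.2 q6 0.02 w 56.6 g 30.0 F [ 0.  -0.9 -2.7]
shift [ 0.1 -0.4 10.7] turn [ 0.06  0.   -0.01]
if turned first: shift [ 0.1 -0.4 10.7]
```

Aligned to about 0.4 mm. Lowering gently.

Call:
jog_arm --increments '[0, 0, 0, 0, -0.4, 3, 0, 0, 0, 0, 0, 0, 3, 0, 0, 0, 0, 0, 0, 2, 0, 0, 0, 0, 0, 0, 0, 0, 0, 0, 0, 0, 0, 0, 0]'

```text
t: 37.78
ee_pos: [444.7, 43.6, 55.1]
orientation: [-2.159, -2.282, 0.0]
ft_force: [0.7, 0.7, -2.1]
width: 56.8
grasp_force: 30.0
```

Call:
jog_arm --increments '[0, 0, 0, 0, 0, 1, 0, 0, 0, 0, 0, 0, 1, 0, 0, 0, 0, 0, 0, 0, 0, 0, 0, 0, 0, 0, 0, 0]'

```text
t: 38.28
ee_pos: [444.7, 43.6, 53.3]
orientation: [2.159, 2.282, 0.0]
ft_force: [-0.9, -0.2, 2.4]
width: 56.8
grasp_force: 30.0
```

Contact at the expected height (53). Release and retreat.

Call:
jog_arm --increments '[0, 0, 0, 0, 0, 0.4, 0, 0, 0, 0, 0, 0, 0, 0, 0, 0, 0, 0, 0, 0, 85, 0, 0, 0, 0, 0, 0, 85, 0, 0, 0, 0, 0, 0, 85, 0, 0, 0, 0, 0, 0, 85, 0, 0, 0, 0, 0, -30, 100, 0, 0, 0, 0, 0, -50, 100, 0, 0, 0, 0, 0, -50, 100, 0, 0, 0, 0, 0, 0, 100, 0, 0, 0, 0, 0, 0, 100]'

```text
t: 39.65
ee_pos: [444.2, 43.5, 182.3]
orientation: [-2.159, -2.282, 0.0]
ft_force: [0.3, 0.6, 0.2]
width: 88.0
grasp_force: 0.0
```

```bash
python3 - <<'E'
from h import *
im,w=meas('cap',(445,47),zoff=45,r=38,save='pics/final.png')
for n,c,z in [('small',(440,127),15),('large',(450,-33),15)]: meas(n,c,zoff=z,r=42)
o=get_obs();print(o['t'],o['width'],o['ft_force'].round(1))
E
```

```text
cap top rect c [444.3  47.3] size [56.5 35.2] yaw 3.0 z [69.8 73.8 75.4] 2083
small top rect c [440.1 126.7] size [45.6 37.1] yaw 4.3 z [34.2 38.6 40. ] 1530
large top rect c [450.8 -32.6] size [67.8 36.7] yaw 3.1 z [46.9 50.5 51.9] 1114
39.8 88.09438073559004 [-0.3 -0.  -0.1]
```

View pics/final.png

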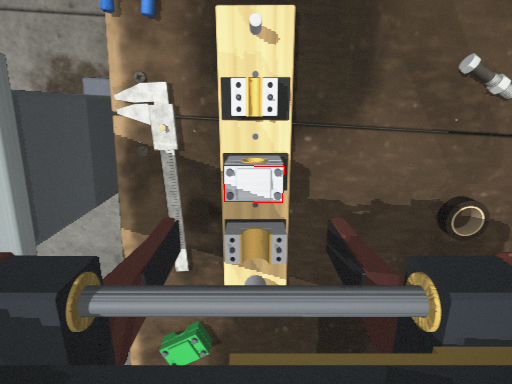

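The final view shows small at (254,97), cap on medium at (254,183) with its top at z≈75 (home), and large at (256,243). All are on their pads and the gripper is clear.

```bash
python3 -c "
from h import *
print(job.close_job())"
```

```text
the job is handed in; nothing more can be done
None
```

The job is handed in at about 40 s: small is at the thin pin, medium in the middle with its cap seated, and large at the thick pin, all measured within about 1 mm of their pad centres; no verdict came back.

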